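# Weight the pressing board from the bench carousel

## Task

The freshly glued book must dry under even load: turn the revolving tray by its rim pegs to bring each brass weight round to the open front, pick it up and stand it in a pocket of the pressing board, one weight to a pocket, until every brass weight is in use. Then turn the tray so that the paste jar faces the middle of the open front, ready for the next book. Leave the jar and the tin standing in their bays, and disturb nothing else on the bench.

Things in the scene. Friction and masses are not known exactly. Their poses are not given: they have to be found in the camera images.
- weight1_centre (a point): Brass weight: round foot 48 mm diameter and 16 mm high, plain round shaft 36 mm diameter above it, 75 mm tall overall, 0.4 to 0.7 kg. The point is its centre, half-way up (37.5 mm over its underside); its z axis runs up the shaft. Starts upright in a bay of the carousel. May be absent.
- weight2_centre (a point): Brass weight: round foot 48 mm diameter and 16 mm high, plain round shaft 36 mm diameter above it, 75 mm tall overall, 0.4 to 0.7 kg. The point is its centre, half-way up (37.5 mm over its underside); its z axis runs up the shaft. Starts upright in a bay of the carousel. May be absent.
- weight3_centre (a point): Brass weight: round foot 48 mm diameter and 16 mm high, plain round shaft 36 mm diameter above it, 75 mm tall overall, 0.4 to 0.7 kg. The point is its centre, half-way up (37.5 mm over its underside); its z axis runs up the shaft. Starts upright in a bay of the carousel. May be absent.
- weight4_centre (a point): Brass weight: round foot 48 mm diameter and 16 mm high, plain round shaft 36 mm diameter above it, 75 mm tall overall, 0.4 to 0.7 kg. The point is its centre, half-way up (37.5 mm over its underside); its z axis runs up the shaft. Starts upright in a bay of the carousel. May be absent.
- jar_centre (a point): Round paste jar with screw cap, 60 mm diameter, 70 mm tall; the point is its centre, 35 mm over its underside. Stands in one bay of the carousel and stays in it.
- tin_centre (a point): Flat round metal tin, 67 mm diameter, 42 mm tall; the point is its centre. Stands in one bay of the carousel and stays in it.
- tray (a joint): Angle of the carousel's round tray about its upright axis (rad), anticlockwise from above positive. Turns either way without end, takes about 1 N at a peg, stays where left. Seen from above, the six rim pegs lie anticlockwise of the direction carousel_centre to carousel_front by this value plus 30, 90, 150, 210, 270 and 330 degrees, the bays' middles by this value plus 0, 60 .. 300 degrees.
- tray_middle (a point): Middle of the grey tray at bay-floor height: a 376 mm disc with six wedge bays between low walls (5 mm thick) and a 130 mm hub, all 60 mm above the bench at the top, a thing about 110 mm from the axis in each at first, or none. In line with each wall a dark upright turning peg stands on the rim, outside the bays: 14 mm diameter, 83 mm tall, top 115 mm above the bench, 173 mm from the axis. Leading a peg round turns the tray.
- carousel_centre (a point): On the carousel's axis, at the height of the bay floors (32 mm above the bench). A fixed spindle (16 mm diameter, 142 mm high) rises here and carries a fixed clear plastic half cover, 4 mm thick, 132 to 136 mm above the bench, over the half away from carousel_front, from 20 to 144 mm behind the axis; bays under it cannot be picked from. The front half is open above.
- carousel_front (a point): Fixed point, 110 mm from the axis in the middle of the carousel's open front (the direction that the flat metal pointer on the bench marks), at bay-floor height: where the centre of a bay's floor comes when that bay faces the front.
- pocket1 (a point): Centre of the floor of a square pocket, 60 mm wide and 22 mm deep, in the wooden pressing board that lies on a blue book (fixed; 200 x 200 mm, its top 64 mm above the bench, this floor 42 mm above it). Pockets are 96 mm apart, two by two; the x and y axes run along the pocket's sides.
- pocket2 (a point): Centre of the floor of a square pocket, 60 mm wide and 22 mm deep, in the wooden pressing board that lies on a blue book (fixed; 200 x 200 mm, its top 64 mm above the bench, this floor 42 mm above it). Pockets are 96 mm apart, two by two; the x and y axes run along the pocket's sides.
- pocket3 (a point): Centre of the floor of a square pocket, 60 mm wide and 22 mm deep, in the wooden pressing board that lies on a blue book (fixed; 200 x 200 mm, its top 64 mm above the bench, this floor 42 mm above it). Pockets are 96 mm apart, two by two; the x and y axes run along the pocket's sides.
- pocket4 (a point): Centre of the floor of a square pocket, 60 mm wide and 22 mm deep, in the wooden pressing board that lies on a blue book (fixed; 200 x 200 mm, its top 64 mm above the bench, this floor 42 mm above it). Pockets are 96 mm apart, two by two; the x and y axes run along the pocket's sides.
- folder: Bone folder, 150 x 24 x 6 mm, not part of the job. Origin at the centre of its underside.
- pastebrush: Brush 200 mm long, not part of the job. Origin at the centre of its underside.
- brick: Cloth-covered pressing brick 110 x 70 x 50 mm, not part of the job. Origin at the centre of its underside.
- books: Pile of three books, about 200 x 140 x 70 mm, not part of the job. Origin at the centre of its underside.
- boards: Two green cover boards lying together, 260 x 200 x 8 mm, not part of the job. Origin at the centre of its underside.
There are look-alikes about, which are no part of the job. Leave any blue or orange look-alike of the part that bears weight4_centre alone.

How it is judged:
At the end, for the whole second after the job is handed in: Every brass weight present stands upright (within 7 degrees) on the floor of a pocket, within 16 mm of its centre; the paste jar's centre is within 55 mm (in plan) of the carousel's front point; jar and tin stand upright on the bay floors; tray and weights are at rest (((horizontal distance between weight1_centre and pocket1 below 0.016 m and z of weight1_centre in the frame of pocket1 below 0.043 m) or (horizontal distance between weight1_centre and pocket2 below 0.016 m and z of weight1_centre in the frame of pocket2 below 0.043 m) or (horizontal distance between weight1_centre and pocket3 below 0.016 m and z of weight1_centre in the frame of pocket3 below 0.043 m) or (horizontal distance between weight1_centre and pocket4 below 0.016 m and z of weight1_centre in the frame of pocket4 below 0.043 m)) and angle between each of weight1_centre, weight2_centre, weight3_centre, weight4_centre, jar_centre, tin_centre's own z axis and vertical below 0.12 rad and linear speed of each of weight1, weight2, weight3, weight4 below 0.03 m/s and ((horizontal distance between weight2_centre and pocket1 below 0.016 m and z of weight2_centre in the frame of pocket1 below 0.043 m) or (horizontal distance between weight2_centre and pocket2 below 0.016 m and z of weight2_centre in the frame of pocket2 below 0.043 m) or (horizontal distance between weight2_centre and pocket3 below 0.016 m and z of weight2_centre in the frame of pocket3 below 0.043 m) or (horizontal distance between weight2_centre and pocket4 below 0.016 m and z of weight2_centre in the frame of pocket4 below 0.043 m)) and ((horizontal distance between weight3_centre and pocket1 below 0.016 m and z of weight3_centre in the frame of pocket1 below 0.043 m) or (horizontal distance between weight3_centre and pocket2 below 0.016 m and z of weight3_centre in the frame of pocket2 below 0.043 m) or (horizontal distance between weight3_centre and pocket3 below 0.016 m and z of weight3_centre in the frame of pocket3 below 0.043 m) or (horizontal distance between weight3_centre and pocket4 below 0.016 m and z of weight3_centre in the frame of pocket4 below 0.043 m)) and ((horizontal distance between weight4_centre and pocket1 below 0.016 m and z of weight4_centre in the frame of pocket1 below 0.043 m) or (horizontal distance between weight4_centre and pocket2 below 0.016 m and z of weight4_centre in the frame of pocket2 below 0.043 m) or (horizontal distance between weight4_centre and pocket3 below 0.016 m and z of weight4_centre in the frame of pocket3 below 0.043 m) or (horizontal distance between weight4_centre and pocket4 below 0.016 m and z of weight4_centre in the frame of pocket4 below 0.043 m)) and horizontal distance between jar_centre and carousel_front below 0.055 m and velocity of joint tray between -0.05 and 0.05 rad/s and horizontal distance between each of jar_centre, tin_centre and carousel_centre below 0.15 m and z of jar_centre in the frame of carousel_centre between 0.023 and 0.047 m and z of tin_centre in the frame of carousel_centre between 0.009 and 0.033 m); the robot touches nothing.
It fails at once if a bystander on the bench is knocked out of its place (more than 40 mm) (distance of any of folder, pastebrush, brick, books, boards from where it was at the start of the episode above 0.04 m).
It fails at once if the paste jar or the tin is tipped over (angle between any of jar_centre, tin_centre's own z axis and vertical above 0.6 rad).
It fails at once if the paste jar or the tin is lifted out of its bay (z of any of jar_centre, tin_centre in the frame of carousel_centre above 0.1 m).
Of weight1, weight2, weight3, weight4 only 3 to 4 are there at a start; the rules pass over those that are not, and their reading is None.
At some moment in a run one of weight1, weight2, weight3, weight4 may be knocked a few centimetres aside while the robot is not near it.
It also fails if it takes over 210 s, if anything falls off the work surface, if the arm or the gripper's body presses on something with over 40 N, if the wrist force passes 120 N, or if a joint passes its speed limit or range.

## Robot

A 6-joint arm with a two-finger parallel gripper is mounted at the origin on the work surface. World frame = base frame: x ahead of the robot, y to its left, z up, the work surface at z = 0. Lengths are in m, angles in rad, forces in N, time in s.
With the tool pointing down it reaches from about 0.25 to 0.725 m from the base axis. Payload 4 kg.
Tool frame: the origin (TCP) lies between the finger pads; the fingertips stand 8 mm ahead of it and the grasp point (between the pads) lies 11 mm behind it (bot.tip_reach is the distance from the TCP to the fingertips, in m); z points along the fingers, y is the line along which they close (so a half turn about z gives the same grasp; the last joint's range is limited). The gripper opens to 85 mm and grips with 20 to 120 N. Pads are 22 mm wide; open, the fingers measure 114 mm over their backs; the gripper's body (76 mm by 85 mm) begins 54 mm behind the grasp point. The pads swing forward as they close: fully open they stand 13 mm farther back than shut.
Start: joints at [1.329, 0.241, 0.005, 1.335, 0, 1.571], TCP at [0.12, 0.485, 0.239] pointing down, gripper open.
Joint ranges: [-2.72, 2.72], [-1.05, 1.87], [-1.09, 1.28], [-1.99, 2.15], [-1.42, 1.44], [-3.14, 3.14]. Speed limits (rad/s): [2.79, 2.79, 3.14, 3.14, 3.14, 3.14].

## Interface

Orientations are given as a unit quaternion [x, y, z, w].
In Python, from workcell import bot gives the robot as it stands.
- The arm moves only by the tool move_arm, never from a script. Its argument "deltas" is a list of rows, each a list of 7 numbers: the opening, from 0 (shut) to 1 (fully open), then the shift along the tool's x, y, z in mm, then the turn, a rotation vector about the tool's x, y, z in degrees. In form: [[gripper, tx, ty, tz, ax, ay, az], ...]. A call has 1 to 10 rows; each row shifts and turns the commanded pose from where the row before left it, along the tool's axes as they then stand; what a row does not reach is not made up. A row lasts 1/12 s, in which the tool goes at most 41.7 mm and 7.16 degrees, less where a joint would pass 70% of its speed; a pose out of reach is approached as far as the arm can. A call is refused whole if a number of a shift passes 41.7 or a number of a turn 7.16, either way. A call with a gripper value outside its range is refused whole. The fingers move at their own pace and stop on an object; the grip force is fixed at half the most. Time passes only in rows, so rows that do not move let the fingers close. It gives the time, the measured TCP pose, the force, the opening and the grip force at its end, in the units of the state.
- bot.get_obs(): the state, without advancing time (a new reading comes with each control period).
- bot.camera(name): name is "side" or "top" or "wrist"; returns the picture (400x640x3 uint8, blue, green, red); there is no depth.
- bot.calibration(name): a dict with "K" (3x3 intrinsics, pixels), "position" and "orientation" of the camera in the world. Camera axes: x right, y down, z forward; pixel columns grow to the right and rows downward; lengths in m; the calibration is good to about 2 mm. A picture is of the moment at which its call begins: read the wrist's pose just before it. calibration takes no time and is no camera call; for the wrist camera it gives the pose at the moment of the call.
- bot.job_done(): hands the job in; it is judged then, once.
Trained networks look in the newest picture that a camera, given by its name, has taken for a name from the list of things; names that differ only in an ending like _2 or _b are one class to them, and where a whole thing is asked for, a point or a joint stands for the part that bears it (a point fixed in the world has none). Each returns a list of dicts, best first, with "conf" (0 to 1); they miss things now and then, are a little off and sometimes report something else, mostly with a low value. They report only what shows in the picture. A call takes as long as a camera call. They do not tell look-alikes from the thing itself.
- bot.outline_of(query, camera): "pixels" (400x640 bool, what is visible of it) and "rect" ([left, top, width, height] in pixels, round what is visible of it).
The state is a dict: "clock": time; "joint_pos": joint angles; "joint_vel": joint speeds; "tau": joint torques, N m; "eef_pos": TCP position; "tool_rot": TCP orientation; "ft_force": force on the tool from outside, world axes, zero at the start; "ft_torque": the same for the moment, N m; "grip_width": finger opening in m; "grasp_force": force on a finger pad.
Only numpy, scipy, OpenCV 4.12 (cv2) and the standard library are available. Lean on these libraries where they do the work, as an engineer would, in place of code of your own. Each camera call takes 0.05 s, during which the arm holds its last target. There are 200 camera calls.

## Working session

There is one attempt and no reset: what is moved stays moved. The work goes in short steps, Python scripts to look and compute and a tool call to move; the robot and the scene stay as the last step left them, time stands still between calls to the robot, and variables do not carry over. Pictures are saved under pics/ and viewed, at most 14 in all, crops included, and the job is handed in when it is done.

Besides the shell and the picture viewer there is one more tool, called after "Emit:" in YAML: its name, and indented under it one key for each argument. move_arm: Moves the arm, as the interface text tells. Its arguments: {"type":"object","properties":{"deltas":{"type":"array","items":{"type":"array","items":{"type":"number"}}}},"required":["deltas"]}

```bash
mkdir -p pics; ls
python3 - <<'E'
from workcell import bot
import cv2
for n in("top","side"):
    im=bot.camera(n); cv2.imwrite(f"pics/{n}0.png",im); c=bot.calibration(n); print(n,c)
o=bot.get_obs(); print(o)
E
```

```text
pics
top {'K': array([[454.27068069,   0.        , 314.66896801],
       [  0.        , 454.27068069, 202.06494096],
       [  0.        ,   0.        ,   1.        ]]), 'position': array([0.18822706, 0.06652766, 1.67512661]), 'orientation': array([ 0.70500892, -0.7026335 ,  0.07087589, -0.06515523])}
side {'K': array([[433.07553016,   0.        , 315.91507337],
       [  0.        , 433.07553016, 197.6922334 ],
       [  0.        ,   0.        ,   1.        ]]), 'position': array([0.12370613, 1.35405762, 0.87003848]), 'orientation': array([-0.12665497,  0.85650371, -0.49589147,  0.06671995])}
{'clock': 0.1, 'joint_pos': array([1.32898079e+00, 2.41363739e-01, 3.85364293e-03, 1.33519431e+00,
       6.13569178e-06, 1.57081737e+00]), 'joint_vel': array([ 9.42462413e-05, -2.35280572e-03,  1.64440025e-03,  1.16960810e-06,
        4.02183404e-04,  4.61189782e-05]), 'tau': array([-4.04718885e-04, -3.73136580e+01,  2.53009647e+01,  1.08115768e-02,
       -2.44645162e-05, -1.28975810e-05]), 'eef_pos': array([0.11959915, 0.48491784, 0.2384869 ]), 'tool_rot': array([ 1.20623789e-01,  9.92697835e-01, -9.46707099e-04, -1.18105587e-04]), 'ft_force': array([-0.22937494,  0.03618494, -0.1666206 ]), 'ft_torque': array([ 0.01307317, -0.01201764,  0.03849091]), 'grasp_force': 0.0, 'grip_width': 0.08515567650501817}
```

View pics/top0.png

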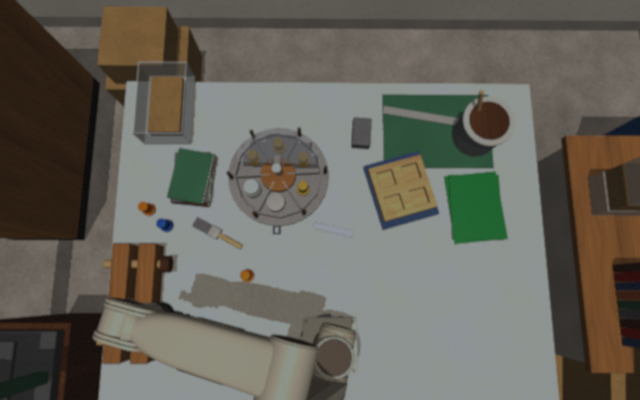

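View pics/side0.png

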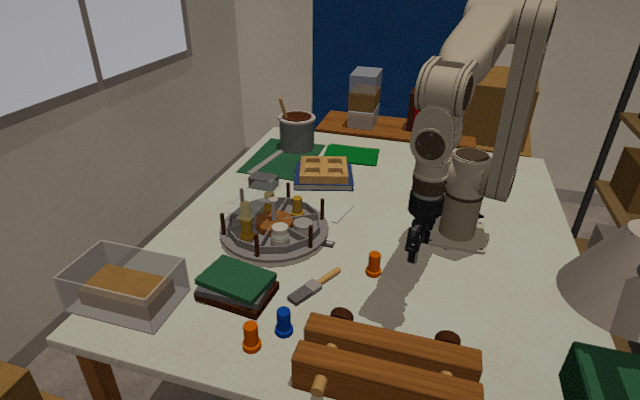

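```bash
cat > h.py <<'E'
from workcell import bot
import numpy as np, cv2
from scipy.spatial.transform import Rotation as R
def cal(n):
    c=bot.calibration(n); return c["K"],np.array(c["position"]),R.from_quat(c["orientation"]).as_matrix()
def ray(c,uv,z):
    K,p,r=c; uv=np.atleast_2d(uv).astype(float)
    d=(r@np.linalg.inv(K)@np.c_[uv,np.ones(len(uv))].T).T
    return p+d*((z-p[2])/d[:,2])[:,None]
def proj(c,X):
    K,p,r=c; q=(K@r.T@(np.atleast_2d(X)-p).T).T; return q[:,:2]/q[:,2:]
def cen(m):
    ys,xs=np.nonzero(m); return np.array([xs.mean(),ys.mean()])
E
python3 - <<'E'
from h import *
c=cal("top"); im=bot.camera("top")
for q in ["tray","weight1_centre","jar_centre","tin_centre","folder","pastebrush","brick","books","boards"]:
    for o in bot.outline_of(q,"top"):
        if o["conf"]<.2: continue
        z={"tray":.032,"weight1_centre":.07,"jar_centre":.09,"tin_centre":.07}.get(q,.01)
        m=cen(o["pixels"]); print(q,round(o["conf"],2),o["rect"],m.round(1),ray(c,m,z).round(3)[0][:2])
        if q=="tray":
            cs,_=cv2.findContours(o["pixels"].astype(np.uint8),0,1); k=max(cs,key=cv2.contourArea)[:,0]
            w=ray(c,k,.032)[:,:2].astype(np.float32); h=cv2.convexHull(w)
            print("fit",cv2.fitEllipse(w),cv2.minEnclosingCircle(w))
crop=im[110:245,215:450]; cv2.imwrite("pics/crop1.png",cv2.resize(crop,None,fx=3.4,fy=3.4,interpolation=cv2.INTER_CUBIC))
E
```

```text
tray 0.95 [223.0, 126.1, 108.2, 103.0] [279.1 187.6] [0.563 0.185]
fit ((0.5726563334465027, 0.18636436760425568), (0.3001539707183838, 0.3903277516365051), 8.546018600463867) ((0.6080004572868347, 0.19210846722126007), 0.192470982670784)
tray 0.67 [165.3, 147.2, 50.0, 61.8] [192.1 178. ] [0.598 0.509]
fit ((0.5989095568656921, 0.5087458491325378), (0.17919912934303284, 0.2417512983083725), 88.44287872314453) ((0.6013569831848145, 0.5029882192611694), 0.12675920128822327)
weight1_centre 0.31 [362.4, 147.8, 75.5, 82.9] [400.2 190.3] [ 0.546 -0.256]
jar_centre 0.72 [244.3, 179.4, 17.6, 17.6] [251.4 188.8] [0.545 0.28 ]
tin_centre 0.65 [267.8, 193.7, 18.2, 14.0] [275.3 202.5] [0.499 0.195]
folder 0.64 [310.3, 222.3, 42.8, 14.4] [332.1 229.6] [ 0.41  -0.011]
folder 0.55 [226.9, 130.8, 101.5, 101.7] [278.1 175.4] [0.615 0.192]
pastebrush 0.73 [192.6, 218.3, 48.2, 31.5] [213.7 232.3] [0.398 0.425]
brick 0.78 [352.8, 118.5, 17.6, 28.6] [360.6 133.7] [ 0.782 -0.123]
brick 0.33 [225.6, 131.7, 104.9, 105.9] [277.9 175.5] [0.615 0.193]
brick 0.32 [269.2, 192.3, 18.1, 17.5] [274.9 202.4] [0.511 0.202]
books 0.51 [364.2, 152.1, 74.0, 77.1] [400.4 190.6] [ 0.559 -0.269]
boards 0.88 [443.4, 172.5, 65.8, 71.2] [475.2 207.4] [ 0.495 -0.547]
boards 0.24 [224.8, 130.8, 107.4, 96.8] [279.1 187.7] [0.568 0.187]
```

View pics/crop1.png

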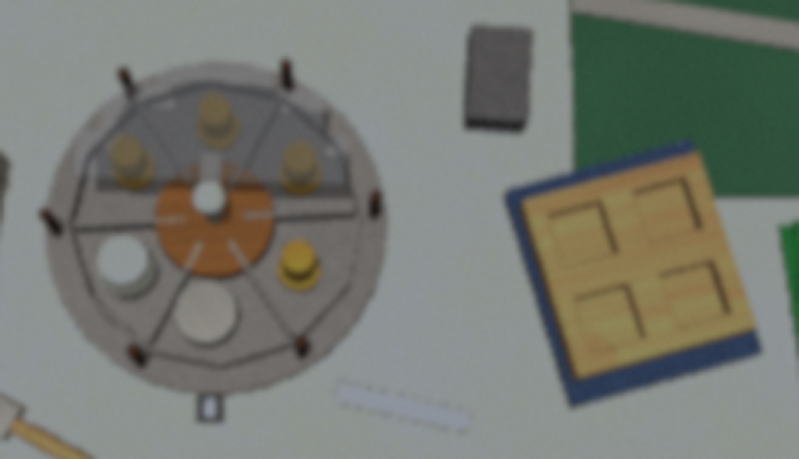

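Run:
```python
from h import *
from scipy.optimize import least_squares
c=cal("top"); f=lambda a:np.array(a)/3.4+[215,110]-.35
P=ray(c,f([(126,82),(287,74),(376,205),(302,347),(138,354),(51,222)]),.0735)[:,:2]
s=least_squares(lambda x:np.hypot(*(P-x).T)-.173,P.mean(0)); C=s.x
print("C",C,"res",s.fun.round(4)); a=np.degrees(np.arctan2(*(P-C).T[::-1])); print("peg ang",a.round(1))
disc=ray(c,f([(46,215),(386,220),(213,395),(213,62)]),.032); print("disc",disc.round(3))
pt=ray(c,f([(209,408)]),.003)[0,:2]; d=pt-C; print("pointer",pt,np.degrees(np.arctan2(d[1],d[0])),np.hypot(*d))
print("spindle",ray(c,f([(209,197)]),.142))
for n,p,z in [("jar",(124,261),.102),("tin",(206,311),.074),("wF",(299,255),.107),("w",(299,158),.107),("w",(216,112),.107),("w",(128,150),.107)]:
    q=ray(c,f([p]),z)[0,:2]-C; print(n,(q+C).round(3),np.hypot(*q).round(3),np.degrees(np.arctan2(q[1],q[0])).round(1))
B=ray(c,f([(521,203),(696,151),(752,330),(576,378)]),.064)[:,:2]; print(B.round(3),np.hypot(*(B-np.roll(B,1,0)).T))
b=B.mean(0); u=(B[1]-B[0]+B[2]-B[3]); th=np.arctan2(u[1],u[0]); print("board",b,np.degrees(th))
for i in(-1,1):
  for j in(-1,1):
    print((b+R.from_euler('z',th).as_matrix()[:2,:2]@[i*.048,j*.048]).round(4))
q=bot.get_obs()["tool_rot"]; print(R.from_quat(q).as_matrix().round(3))
print("nadir",proj(c,[.188,.066,0]))
```

```text
C [0.61212038 0.18928045] res [ 0.0019 -0.      0.0008  0.002  -0.0002  0.0009]
peg ang [  34.1  -26.4  -87.4 -147.   153.6   94.1]
disc [[0.618 0.376 0.032]
 [0.614 0.003 0.032]
 [0.42  0.19  0.032]
 [0.796 0.196 0.032]]
pointer [0.40978499 0.19587374] 178.13362360770006 0.20244278439092903
spindle [[0.60929917 0.18921948 0.142     ]]
jar [0.551 0.28 ] 0.109 124.1
tin [0.503 0.195] 0.109 176.7
wF [0.557 0.097] 0.107 -120.9
w [0.662 0.098] 0.104 -61.4
w [0.712 0.186] 0.1 -1.7
w [0.67  0.278] 0.106 57.1
[[ 0.626 -0.141]
 [ 0.685 -0.333]
 [ 0.487 -0.384]
 [ 0.435 -0.195]] [0.19823973 0.20063337 0.2042809  0.19584889]
board [ 0.55825475 -0.2633535 ] -73.64081912662287
[ 0.4987 -0.2308]
[ 0.5908 -0.2038]
[ 0.5257 -0.3229]
[ 0.6178 -0.2959]
[[-0.971  0.239 -0.   ]
 [ 0.239  0.971  0.   ]
 [ 0.     0.    -1.   ]]
nadir [[310.93777838 290.7510671 ]]
```

Emit:
move_arm:
  deltas:
    - [1, 0, 0, 0, 0, 0, -6.9]
    - [1, 0, 0, 0, 0, 0, -6.9]
    - [1, -29, -26, 0, 0, 0, 0]
    - [1, -29, -26, 0, 0, 0, 0]
    - [1, -29, -26, 0, 0, 0, 0]
    - [1, -29, -26, 0, 0, 0, 0]
    - [1, -29, -26, 0, 0, 0, 0]
    - [1, -29, -26, 0, 0, 0, 0]
    - [1, -29, -26, 0, 0, 0, 0]
    - [1, -29, -26, 0, 0, 0, 0]

```text
clock: 1.43
eef_pos: [0.3527, 0.2758, 0.2396]
tool_rot: [0.0, 1.0, 0.0, 0.0]
ft_force: [0.7, 0.7, -0.4]
grip_width: 0.0852
grasp_force: 0.0
```

Emit:
move_arm:
  deltas:
    - [1, -29, -26, 0, 0, 0, 0]
    - [1, -29, -26, 0, 0, 0, 0]
    - [1, -29, -26, 0, 0, 0, 0]
    - [1, -29, -26, 0, 0, 0, 0]
    - [1, -29, -26, 0, 0, 0, 0]
    - [1, -29, -26, 0, 0, 0, 0]
    - [1, 0, 0, 0, 0, 0, 0]
    - [1, 0, 0, 0, 0, 0, 0]

```text
clock: 2.1
eef_pos: [0.5264, 0.1194, 0.2386]
tool_rot: [0.002, 1.0, 0.0, -0.0]
ft_force: [-0.3, 0.3, 0.2]
grip_width: 0.0851
grasp_force: 0.0
```

Run:
```python
from h import *
o=bot.get_obs(); print(o["eef_pos"],R.from_quat(o["tool_rot"]).as_matrix().round(3).tolist())
c=cal("wrist"); im=bot.camera("wrist"); cv2.imwrite("pics/w1.png",im); print(c)
for q in ["weight1_centre","jar_centre","tin_centre"]:
    for o in bot.outline_of(q,"wrist"): print(q,o["conf"],o["rect"])
```

```text
[0.52639504 0.11941769 0.23864016] [[-1.0, 0.005, -0.001], [0.005, 1.0, 0.0], [0.001, 0.0, -1.0]]
(array([[279.53385812,   0.        , 321.93165832],
       [  0.        , 279.53385812, 200.40238205],
       [  0.        ,   0.        ,   1.        ]]), array([0.46181106, 0.11943334, 0.37349914]), array([[ 4.56311455e-03,  9.65328307e-01,  2.60998923e-01],
       [ 9.99987943e-01, -4.87846273e-03,  5.60380239e-04],
       [ 1.81422442e-03,  2.60993219e-01, -9.65338929e-01]]))
weight1_centre 0.79 [289.7, 264.5, 33.4, 35.9]
jar_centre 0.73 [423.7, 175.7, 80.2, 67.4]
jar_centre 0.33 [234.0, 64.2, 332.7, 320.9]
tin_centre 0.71 [356.4, 134.3, 67.1, 61.0]
tin_centre 0.3 [531.6, 151.2, 108.3, 168.2]
tin_centre 0.21 [234.4, 91.0, 326.8, 212.4]
```

View pics/w1.png

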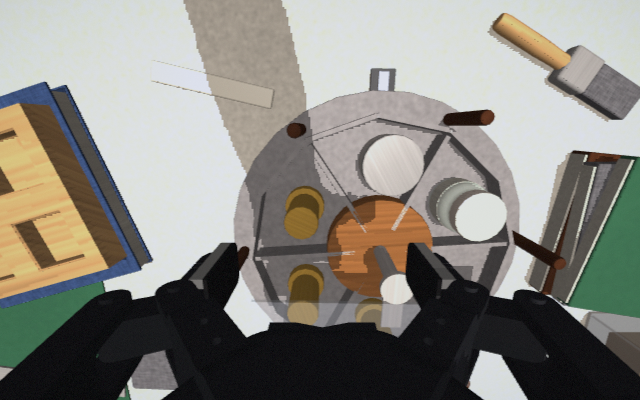

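```bash
cat >> h.py <<'E'
from scipy.optimize import minimize
T=np.linspace(0,2*np.pi,40)
def wsil(c,xy,z0,shape=(400,640)):
    pts=lambda r,z:np.c_[xy[0]+r*np.cos(T),xy[1]+r*np.sin(T),0*T+z]
    m=np.zeros(shape,np.uint8)
    for r,a,b in((.024,z0,z0+.016),(.018,z0+.016,z0+.075)):
        h=cv2.convexHull(proj(c,np.r_[pts(r,a),pts(r,b)]).astype(np.float32)); cv2.fillConvexPoly(m,np.round(h*16).astype(np.int32),1,shift=4)
    return m>0
def brass(im):
    h=cv2.cvtColor(im,cv2.COLOR_BGR2HSV); return (h[...,0]>17)&(h[...,0]<32)&(h[...,1]>110)&(h[...,2]>40)
def fitw(c,im,xy,z0=.032):
    g=brass(im); win=cv2.dilate(wsil(c,xy,z0).astype(np.uint8),np.ones((31,31)))>0; g=g&win
    f=lambda x:-(wsil(c,x,z0)&g).sum()/max(1,(wsil(c,x,z0)|g).sum())
    s=minimize(f,xy,method="Nelder-Mead",options=dict(initial_simplex=np.array([xy,np.add(xy,[.015,0]),np.add(xy,[0,.015])]),xatol=2e-4,fatol=1e-4))
    return s.x.round(4),round(-s.fun,2),int(g.sum())
E
python3 - <<'E'
from h import *
c=cal("wrist"); im=cv2.imread("pics/w1.png")
print(cv2.cvtColor(im,cv2.COLOR_BGR2HSV)[[225,205,212],[300,315,305]])
cb=np.array(c[1])
print(fitw(c,im,(.557,.097)),proj(c,[.557,.097,.07]))
ct=cal("top"); it=cv2.imread("pics/top0.png"); print(fitw(ct,it,(.557,.097)))
# pegs tops in wrist
print(proj(c,[[.612+.173*np.cos(np.radians(a)),.189+.173*np.sin(np.radians(a)),.115] for a in(153.5,-146.5,93.5,-86.5)]).round(0))
E
```

```text
[[ 19 169 139]
 [ 19 173  78]
 [ 19 168 147]]
(array([0.5568, 0.1014]), np.float64(0.9), 1645) [[299.73258052 212.88069296]]
(array([0.5576, 0.0973]), np.float64(0.68), 144)
[[483. 122.]
 [290. 134.]
 [554. 267.]
 [221. 286.]]
```

Emit:
move_arm:
  deltas:
    - [1, -31, -18, 0, 0, 0, 0]
    - [1, 0, 0, 30, 0, 0, 0]
    - [1, 0, 0, 35, 0, 0, 0]
    - [1, 0, 0, 35, 0, 0, 0]
    - [1, 0, 0, 35, 0, 0, 0]
    - [1, 0, 0, 25, 0, 0, 0]
    - [1, 0, 0, 0, 0, 0, 0]
    - [0.2, 0, 0, 0, 0, 0, 0]
    - [0.2, 0, 0, 0, 0, 0, 0]
    - [0.2, 0, 0, 0, 0, 0, 0]

```text
clock: 3.13
eef_pos: [0.5582, 0.1039, 0.0821]
tool_rot: [0.0, 1.0, 0.0, 0.002]
ft_force: [0.6, 0.4, 0.2]
grip_width: 0.0515
grasp_force: 0.0
```

Emit:
move_arm:
  deltas:
    - [0.2, 0, 0, 0, 0, 0, 0]
    - [0.2, 0, 0, 0, 0, 0, 0]
    - [0.2, 0, 0, 0, 0, 0, 0]
    - [0.2, 0, 0, 0, 0, 0, 0]

```text
clock: 3.47
eef_pos: [0.5579, 0.1024, 0.0822]
tool_rot: [0.001, 1.0, -0.0, 0.002]
ft_force: [-1.2, -3.2, 6.1]
grip_width: 0.0347
grasp_force: 58.6
```

Emit:
move_arm:
  deltas:
    - [0.2, 0, 0, -20, 0, 0, 0]
    - [0.2, 0, 0, -30, 0, 0, 0]
    - [0.2, 0, 0, -30, 0, 0, 0]
    - [0.2, 0, 0, -35, 0, 0, 0]
    - [0.2, -12, -38, -5, 0, 0, 0]
    - [0.2, -12, -38, 0, 0, 0, 0]
    - [0.2, -12, -38, 0, 0, 0, 0]
    - [0.2, -12, -38, 0, 0, 0, 0]
    - [0.2, -12, -38, 0, 0, 0, 0]
    - [0.2, 0, 0, 0, 0, 0, 0]

```text
clock: 4.3
eef_pos: [0.6175, -0.095, 0.1989]
tool_rot: [0.005, 1.0, -0.002, 0.001]
ft_force: [0.9, -0.1, -5.0]
grip_width: 0.035
grasp_force: 61.4
```

Run:
```python
from h import *
o=bot.get_obs(); print(o["eef_pos"],o["joint_vel"].round(2),o["grasp_force"])
im=bot.camera("wrist"); c=cal("wrist"); np.savez("w2.npz",K=c[0],p=c[1],r=c[2]); cv2.imwrite("pics/w2.png",im)
print(proj(c,[(.626,-.141,.064),(.685,-.333,.064),(.487,-.384,.064),(.435,-.195,.064)]).round())
```

```text
[ 0.6175129  -0.09502994  0.19891472] [ 0.08 -0.03 -0.06  0.02  0.11  0.06] 61.37493968009949
[[272. 202.]
 [ 93. 257.]
 [-15.  50.]
 [194. -22.]]
```

View pics/w2.png

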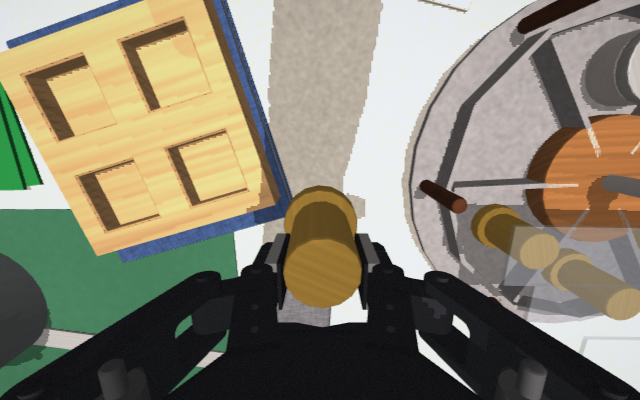

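Run:
```python
from h import *
from scipy.optimize import least_squares
d=np.load("w2.npz"); c=(d["K"],d["p"],d["r"])
px=np.array([(21,73),(87,52),(116,122),(55,141),(120,38),(183,17),(213,88),(151,109),(78,178),(138,159),(163,213),(103,232),(166,148),(225,129),(247,184),(190,206),(277,207),(97,255)],float)
W=ray(c,px,.064)[:,:2]
for i in range(4): print(W[4*i:4*i+4].mean(0).round(4), np.hypot(*(W[4*i:4*i+4]-np.roll(W[4*i:4*i+4],1,0)).T).round(3))
cen4=np.array([W[4*i:4*i+4].mean(0) for i in range(4)])
print("spacings",[np.hypot(*(cen4[a]-cen4[b])).round(4) for a,b in((0,1),(2,3),(0,2),(1,3))],cen4.mean(0))
def model(x):
    r=R.from_euler('z',x[2]).as_matrix()[:2,:2]; L=[]
    for i,j in((-1,-1),(-1,1),(1,-1),(1,1)):   # i: +x image down, j:+y image right
        for a,b in((-1,-1),(-1,1),(1,1),(1,-1)): L.append((i*.048+a*.03,j*.048+b*.03))
    L+= [(.1,.1),(.1,-.1)]
    return np.array(L)@r.T+x[:2]
s=least_squares(lambda x:(proj(c,np.c_[model(x),np.full(18,.064)])-px).ravel(),[.558,-.263,.29],loss="soft_l1")
print(s.x,np.degrees(s.x[2]),s.fun.reshape(-1,2).round(1).tolist())
m=model(s.x); print([m[4*i:4*i+4].mean(0).round(4).tolist() for i in range(4)])
g=cv2.imread("pics/w2.png")
print("weight held",fitw(c,g,(.6175,-.095),.149))
```

```text
[ 0.527  -0.3193] [0.061 0.065 0.06  0.063]
[ 0.4994 -0.227 ] [0.061 0.059 0.06  0.061]
[ 0.6192 -0.2914] [0.058 0.064 0.057 0.068]
[ 0.5912 -0.2022] [0.06  0.06  0.055 0.063]
spacings [np.float64(0.0963), np.float64(0.0935), np.float64(0.0963), np.float64(0.0951)] [ 0.55919839 -0.25999051]
[ 0.55946776 -0.2603404   0.2809484 ] 16.097157745423846 [[1.0, 0.6], [-4.5, 0.4], [-1.2, -1.1], [2.2, -1.3], [-0.1, 1.3], [1.0, -0.1], [-1.9, 1.5], [-0.7, 0.3], [-1.5, -2.1], [-5.5, -0.7], [-3.6, 2.4], [2.9, -0.8], [0.9, -0.5], [0.9, -0.0], [1.4, 5.1], [2.3, -0.3], [-0.3, -3.5], [0.1, 0.5]]
[[0.5267, -0.3198], [0.5, -0.2275], [0.6189, -0.2931], [0.5923, -0.2009]]
weight held (array([ 0.6138, -0.0914]), np.float64(0.93), 7813)
```

Emit:
move_arm:
  deltas:
    - [0.2, -1, -30, 0, 0, 0, 0]
    - [0.2, -1, -36, 0, 0, 0, 0]
    - [0.2, -1, -36, 0, 0, 0, 0]
    - [0.2, 0, -36, 0, 0, 0, 0]
    - [0.2, 0, -36, 0, 0, 0, 0]
    - [0.2, 0, -26, 0, 0, 0, 0]
    - [0.2, 0, 0, 33, 0, 0, 0]
    - [0.2, 0, 0, 33, 0, 0, 0]
    - [0.2, 0, 0, 0, 0, 0, 0]
    - [0.2, 0, 0, 0, 0, 0, 0]

```text
clock: 5.18
eef_pos: [0.6165, -0.2851, 0.1302]
tool_rot: [0.0, 1.0, 0.002, -0.004]
ft_force: [-0.0, 1.0, -5.2]
grip_width: 0.0347
grasp_force: 61.6
```

Run:
```python
from h import *
o=bot.get_obs(); e=o["eef_pos"]; print(e,o["joint_vel"].round(2),o["tool_rot"].round(4),o["grasp_force"])
im=bot.camera("wrist"); c=cal("wrist"); np.savez("w3.npz",K=c[0],p=c[1],r=c[2]); cv2.imwrite("pics/w3.png",im)
print(fitw(c,im,e[:2],e[2]-.05))
```

```text
[ 0.61647983 -0.28506464  0.13022928] [ 0.01 -0.05  0.09  0.   -0.01 -0.  ] [ 2.0e-04  1.0e+00  2.1e-03 -3.9e-03] 61.5921413898468
(array([ 0.618 , -0.2862]), np.float64(0.97), 7873)
```

View pics/w3.png

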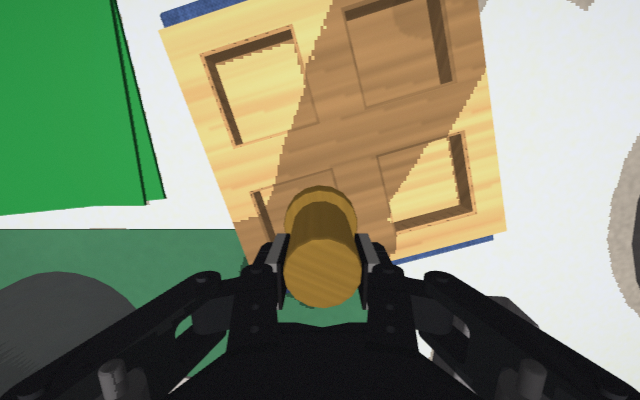

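Run:
```python
from h import *
from scipy.optimize import least_squares
d=np.load("w3.npz"); c=(d["K"],d["p"],d["r"])
ob={(-1,-1,-1,-1):(201,55),(-1,-1,-1,1):(292,27),(-1,-1,1,1):(318,122),(-1,-1,1,-1):(236,147),(-1,1,-1,-1):(344,11),(-1,1,1,-1):(366,107),(-1,1,1,1):(455,82),(1,1,-1,-1):(378,156),(1,1,-1,1):(463,131),(1,1,1,1):(475,214),(1,-1,-1,-1):(251,190),(1,-1,-1,1):(333,169)}
L=np.array([(i*.048+a*.03,j*.048+b*.03) for i,j,a,b in ob]); px=np.array(list(ob.values()),float)
rot=lambda t:R.from_euler('z',t).as_matrix()[:2,:2]
s=least_squares(lambda x:(proj(c,np.c_[L@rot(x[2]).T+x[:2],np.full(len(L),.064)])-px).ravel(),[.558,-.263,.29],loss="soft_l1")
x=s.x; print(x,np.abs(s.fun).mean(),s.fun.round(0))
for i in(-1,1):
  for j in(-1,1): print(i,j,(rot(x[2])@[i*.048,j*.048]+x[:2]).round(4))
```

```text
[ 0.56360169 -0.26689256  0.27440218] 1.51223318032174 [ 4.  0. -0.  1. -1. -1.  1. -3.  1. -0.  1. -1. -2. -1.  0.  0. -2.  2.
 -3. -3.  2.  1. -2.  1.]
-1 -1 [ 0.5304 -0.3261]
-1 1 [ 0.5044 -0.2337]
1 -1 [ 0.6228 -0.3001]
1 1 [ 0.5968 -0.2077]
```

Emit:
move_arm:
  deltas:
    - [0.2, -4.5, -12.5, 0, 0, 0, 0]
    - [0.2, 0, 0, 0, 0, 0, 0]
    - [0.2, 0, 0, 12, 0, 0, 0]
    - [0.2, 0, 0, 12, 0, 0, 0]
    - [0.2, 0, 0, 8, 0, 0, 0]
    - [0.2, 0, 0, 3, 0, 0, 0]
    - [0.2, 0, 0, 0, 0, 0, 0]
    - [0.2, 0, 0, 0, 0, 0, 0]

```text
clock: 5.9
eef_pos: [0.624, -0.2994, 0.0993]
tool_rot: [0.0, 1.0, -0.0, 0.001]
ft_force: [-0.6, 0.1, -4.9]
grip_width: 0.0346
grasp_force: 61.8
```

Emit:
move_arm:
  deltas:
    - [0.2, 2, 1.5, 3, 0, 0, 0]
    - [0.2, 0, 0, 3, 0, 0, 0]
    - [0.2, 0, 0, 1, 0, 0, 0]
    - [0.2, 0, 0, 0, 0, 0, 0]
    - [0.2, 0, 0, 0, 0, 0, 0]

```text
clock: 6.32
eef_pos: [0.6218, -0.2981, 0.0925]
tool_rot: [0.0, 1.0, -0.0, 0.001]
ft_force: [-1.3, 0.3, 2.6]
grip_width: 0.0347
grasp_force: 62.3
```

Emit:
move_arm:
  deltas:
    - [0.9, 0, 0, 0, 0, 0, 0]
    - [0.9, 0, 0, 0, 0, 0, 0]
    - [0.9, 0, 0, 0, 0, 0, 0]
    - [0.9, 0, 0, 0, 0, 0, 0]
    - [0.9, 0, 0, -36, 0, 0, 0]
    - [0.9, 0, 0, -36, 0, 0, 0]
    - [0.9, 0, 0, -36, 0, 0, 0]
    - [0.9, 14, 36, 0, 0, 0, 0]
    - [0.9, 14, 36, 0, 0, 0, 0]
    - [0.9, 14, 36, 0, 0, 0, 0]

```text
clock: 7.15
eef_pos: [0.58, -0.1898, 0.2005]
tool_rot: [0.001, 1.0, -0.0, 0.002]
ft_force: [1.4, 1.5, -0.6]
grip_width: 0.0771
grasp_force: 0.0
```

Emit:
move_arm:
  deltas:
    - [0.9, 14, 36, 0, 0, 0, 0]
    - [0.9, 14, 36, 0, 0, 0, 0]
    - [0.9, 14, 36, 0, 0, 0, 0]
    - [0.9, 14, 36, 0, 0, 0, 0]
    - [0.9, 14, 36, 0, 0, 0, 0]
    - [0.9, 14, 36, 0, 0, 0, 0]
    - [0.9, 14, 36, 0, 0, 0, 0]
    - [0.9, 14, 36, 0, 0, 0, 0]
    - [0.9, 0, 0, 0, 0, 0, -6.6]
    - [0.9, 0, 0, 0, 0, 0, -6.6]

```text
clock: 7.98
eef_pos: [0.4671, 0.1005, 0.1998]
tool_rot: [-0.12, 0.993, 0.0, 0.001]
ft_force: [1.0, -0.8, 0.2]
grip_width: 0.0767
grasp_force: 0.0
```

Emit:
move_arm:
  deltas:
    - [0.35, 0, 0, 0, 0, 0, -6.6]
    - [0.35, 0, 0, 0, 0, 0, -6.6]
    - [0.35, 0, 0, 0, 0, 0, -6.6]
    - [0.35, 0, 0, 0, 0, 0, 0]
    - [0.35, 0, 0, 0, 0, 0, 0]
    - [0.35, 0, 0, 0, 0, 0, 0]

```text
clock: 8.48
eef_pos: [0.468, 0.0981, 0.1994]
tool_rot: [-0.282, 0.959, -0.0, 0.0]
ft_force: [-0.7, 0.4, 0.2]
grip_width: 0.0299
grasp_force: 0.0
```

Run:
```python
from h import *
o=bot.get_obs(); e=o["eef_pos"]; print(e,o["joint_pos"].round(2),o["joint_vel"].round(2),o["tool_rot"].round(4),o["grip_width"])
c=cal("wrist"); im=bot.camera("wrist"); np.savez("w4.npz",K=c[0],p=c[1],r=c[2]); 
C=np.array([.612,.1895]); 
for a in(213.3,273.3,153.3):
    t=np.radians(a)
    for z in(.032,.115): 
        p=proj(c,[*(C+.173*np.array([np.cos(t),np.sin(t)])),z])[0]; print(a,z,p.round()); cv2.circle(im,tuple(int(v) for v in p),3,(0,0,255),1)
cv2.imwrite("pics/w4.png",im)
```

```text
[0.46795844 0.09809155 0.19943235] [ 0.21  0.22 -0.13  1.22 -0.   -0.37] [-0.    0.   -0.    0.    0.   -0.01] [-2.824e-01  9.593e-01 -0.000e+00  2.000e-04] 0.029850111534554476
213.3 0.032 [320. 183.]
213.3 0.115 [319. 204.]
273.3 0.032 [194. 256.]
273.3 0.115 [154. 298.]
153.3 0.032 [447. 254.]
153.3 0.115 [488. 295.]
```

View pics/w4.png

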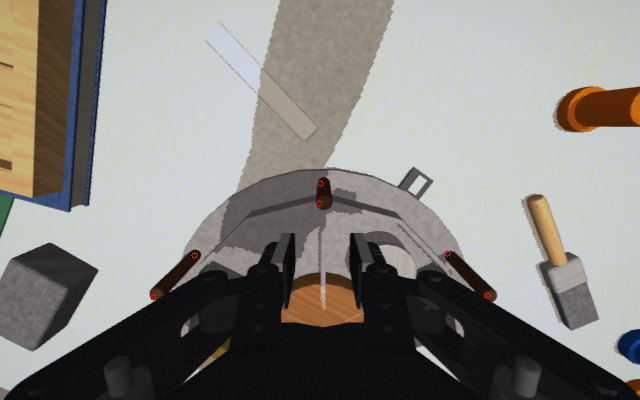

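Emit:
move_arm:
  deltas:
    - [0.35, 2.4, -2.7, 0, 0, 0, 0]
    - [0.35, 0, 0, 30, 0, 0, 0]
    - [0.35, 0, 0, 30, 0, 0, 0]
    - [0.35, 0, 0, 30, 0, 0, 0]
    - [0.35, 0, 0, 24, 0, 0, 0]
    - [0.35, 0, 0, 0, 0, 0, 0]
    - [0.35, -0.1, 6, 0, 0, 0, 2]
    - [0.35, -0.2, 9, 0, 0, 0, 3]
    - [0.35, -0.4, 12.1, 0, 0, 0, 4]
    - [0.35, -0.4, 12.1, 0, 0, 0, 4]

```text
clock: 9.37
eef_pos: [0.4502, 0.129, 0.0865]
tool_rot: [-0.17, 0.985, -0.001, 0.0]
ft_force: [0.0, -1.7, -1.9]
grip_width: 0.03
grasp_force: 0.9
```

Emit:
move_arm:
  deltas:
    - [0.35, -0.4, 12.1, 0, 0, 0, 4]
    - [0.35, -0.4, 12.1, 0, 0, 0, 4]
    - [0.35, -0.4, 12.1, 0, 0, 0, 4]
    - [0.35, -0.4, 12.1, 0, 0, 0, 4]
    - [0.35, -0.4, 12.1, 0, 0, 0, 4]
    - [0.35, -0.4, 12.1, 0, 0, 0, 4]
    - [0.35, -0.4, 12.1, 0, 0, 0, 4]
    - [0.35, -0.4, 12.1, 0, 0, 0, 4]
    - [0.35, -0.4, 12.1, 0, 0, 0, 4]
    - [0.35, -0.4, 12.1, 0, 0, 0, 4]

```text
clock: 10.2
eef_pos: [0.4497, 0.2482, 0.0867]
tool_rot: [0.176, 0.984, -0.0, 0.0]
ft_force: [-0.1, -2.2, 0.8]
grip_width: 0.0299
grasp_force: 1.0
```

Emit:
move_arm:
  deltas:
    - [0.35, -0.4, 12.1, 0, 0, 0, 4]
    - [0.35, -0.4, 12.1, 0, 0, 0, 4]
    - [0.35, -0.4, 12.1, 0, 0, 0, 4]
    - [0.35, -0.4, 12.1, 0, 0, 0, 4]
    - [0.35, -0.4, 12.1, 0, 0, 0, 4]
    - [0.35, -0.4, 12.1, 0, 0, 0, 4]
    - [0.35, -0.4, 12.1, 0, 0, 0, 4]
    - [0.35, -0.4, 12.1, 0, 0, 0, 4]
    - [0.35, -0.4, 12.1, 0, 0, 0, 4]
    - [0.35, -0.4, 12.1, 0, 0, 0, 4]

```text
clock: 11.03
eef_pos: [0.5264, 0.3389, 0.0867]
tool_rot: [0.502, 0.865, -0.0, 0.0]
ft_force: [-1.0, -1.7, 0.0]
grip_width: 0.0301
grasp_force: 0.9
```

Emit:
move_arm:
  deltas:
    - [0.35, -0.4, 12.1, 0, 0, 0, 4]
    - [0.35, -0.4, 12.1, 0, 0, 0, 4]
    - [0.35, -0.4, 12.1, 0, 0, 0, 4]
    - [0.35, -0.4, 12.1, 0, 0, 0, 4]
    - [0.35, -0.2, 9, 0, 0, 0, 3]
    - [0.35, 0, 6, 0, 0, 0, 2]
    - [0.35, 0, 0, 0, 0, 0, 0]
    - [0.35, 0, 0, 0, 0, 0, 0]
    - [0.35, 0, -6, 0, 0, 0, 0]
    - [0.35, 0, 0, 0, 0, 0, 0]

```text
clock: 11.87
eef_pos: [0.5781, 0.3593, 0.0858]
tool_rot: [0.649, 0.76, -0.0, -0.0]
ft_force: [-0.3, 0.7, 0.4]
grip_width: 0.0299
grasp_force: 0.0
```

Emit:
move_arm:
  deltas:
    - [0.35, 0, 0, -38, 0, 0, 0]
    - [0.35, 0, 0, -38, 0, 0, 0]
    - [0.35, 0, 0, -38, 0, 0, 0]
    - [1, 0, 0, -38, 0, 0, -6.75]
    - [1, 0, 0, 0, 0, 0, -6.75]
    - [1, 0, 0, 0, 0, 0, -6.75]
    - [1, 0, 0, 0, 0, 0, -6.75]
    - [1, 0, 0, 0, 0, 0, -6.75]
    - [1, 0, 0, 0, 0, 0, -6.75]
    - [1, 0, 0, 0, 0, 0, -6.75]

```text
clock: 12.7
eef_pos: [0.5786, 0.3594, 0.2377]
tool_rot: [0.288, 0.958, -0.0, -0.0]
ft_force: [0.6, 0.3, -0.7]
grip_width: 0.0849
grasp_force: 0.0
```

Emit:
move_arm:
  deltas:
    - [1, 0, 0, 0, 0, 0, -6.75]
    - [1, 0, 0, 0, 0, 0, -6.75]
    - [1, 0, 0, 0, 0, 0, -6.75]
    - [1, 0, 0, 0, 0, 0, -6.75]
    - [1, 0, 0, 0, 0, 0, -6.75]
    - [1, 13, -36, 0, 0, 0, 0]
    - [1, 13, -36, 0, 0, 0, 0]
    - [1, 13, -36, 0, 0, 0, 0]
    - [1, 13, -36, 0, 0, 0, 0]
    - [1, 13, -36, 0, 0, 0, 0]

```text
clock: 13.53
eef_pos: [0.5125, 0.1781, 0.2374]
tool_rot: [-0.0, 1.0, -0.0, -0.0]
ft_force: [0.8, -0.9, -0.4]
grip_width: 0.0855
grasp_force: 0.0
```

Emit:
move_arm:
  deltas:
    - [1, 13, -36, 0, 0, 0, 0]
    - [1, 0, 0, 0, 0, 0, 0]
    - [1, 0, 0, 0, 0, 0, 0]
    - [1, 0, 0, 0, 0, 0, 0]

```text
clock: 13.87
eef_pos: [0.5012, 0.1438, 0.238]
tool_rot: [0.001, 1.0, 0.0, 0.001]
ft_force: [0.3, 0.3, -0.7]
grip_width: 0.0853
grasp_force: 0.0
```

```bash
cat > look.py <<'E'
from h import *
import sys
# usage: look.py name x,y x,y ... : wrist picture, fit weights near the given places
o=bot.get_obs(); e=o["eef_pos"]; c=cal("wrist"); im=bot.camera("wrist")
print(e.round(4),"vel",np.abs(o["joint_vel"]).max().round(2),o["tool_rot"].round(4),"j6",o["joint_pos"][5].round(2))
cv2.imwrite(f"pics/{sys.argv[1]}.png",im)
for a in sys.argv[2:]:
    x=[float(v) for v in a.split(",")]; f=fitw(c,im,x[:2],*x[2:]); print(f,"delta mm",((f[0]-e[:2])*1000).round(1))
E
python3 look.py w5 .503,.176 .569,.088
```

```text
[0.5012 0.1438 0.238 ] vel 0.02 [5.e-04 1.e+00 4.e-04 7.e-04] j6 0.28
(array([0.5044, 0.1757]), np.float64(0.9), 1616) delta mm [ 3.2 31.9]
(array([0.566 , 0.0937]), np.float64(0.88), 1808) delta mm [ 64.8 -50.1]
```

View pics/w5.png

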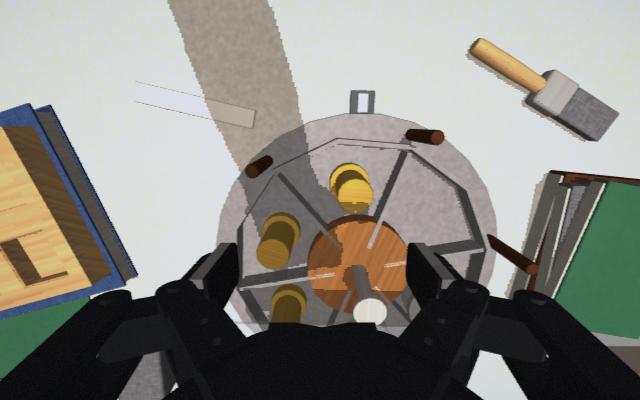

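Emit:
move_arm:
  deltas:
    - [1, -3.2, 32, 0, 0, 0, 0]
    - [1, 0, 0, 30, 0, 0, 0]
    - [1, 0, 0, 35, 0, 0, 0]
    - [1, 0, 0, 35, 0, 0, 0]
    - [1, 0, 0, 35, 0, 0, 0]
    - [1, 0, 0, 23, 0, 0, 0]
    - [1, 0, 0, 0, 0, 0, 0]
    - [0.2, 0, 0, 0, 0, 0, 0]
    - [0.2, 0, 0, 0, 0, 0, 0]
    - [0.2, 0, 0, 0, 0, 0, 0]

```text
clock: 14.75
eef_pos: [0.5063, 0.1767, 0.0815]
tool_rot: [0.0, 1.0, 0.001, 0.002]
ft_force: [0.1, 0.0, 0.7]
grip_width: 0.0513
grasp_force: 0.0
```

Emit:
move_arm:
  deltas:
    - [0.2, 0, 0, 0, 0, 0, 0]
    - [0.2, 0, 0, 0, 0, 0, 0]
    - [0.2, 0, 0, 0, 0, 0, 0]
    - [0.2, 0, 0, 0, 0, 0, 0]
    - [0.2, 0, 0, -20, 0, 0, 0]
    - [0.2, 0, 0, -30, 0, 0, 0]
    - [0.2, 0, 0, -35, 0, 0, 0]
    - [0.2, 0, 0, -35, 0, 0, 0]
    - [0.2, 0, 0, 0, 0, 0, 0]
    - [0.2, 0, 0, 0, 0, 0, 0]

```text
clock: 15.58
eef_pos: [0.5056, 0.1758, 0.2013]
tool_rot: [0.001, 1.0, 0.001, 0.002]
ft_force: [-0.6, 1.4, -6.6]
grip_width: 0.0349
grasp_force: 61.4
```

Emit:
move_arm:
  deltas:
    - [0.2, -1.8, -20, 0, 0, 0, 0]
    - [0.2, -1.8, -38, 0, 0, 0, 0]
    - [0.2, -1.8, -38, 0, 0, 0, 0]
    - [0.2, -1.8, -38, 0, 0, 0, 0]
    - [0.2, -1.8, -38, 0, 0, 0, 0]
    - [0.2, -1.8, -38, 0, 0, 0, 0]
    - [0.2, -1.8, -38, 0, 0, 0, 0]
    - [0.2, -1.8, -38, 0, 0, 0, 0]
    - [0.2, -1.8, -38, 0, 0, 0, 0]
    - [0.2, -1.8, -38, 0, 0, 0, 0]

```text
clock: 16.42
eef_pos: [0.5199, -0.1878, 0.1963]
tool_rot: [0.001, 1.0, 0.001, -0.003]
ft_force: [1.4, 0.3, -6.2]
grip_width: 0.035
grasp_force: 61.3
```

Emit:
move_arm:
  deltas:
    - [0.2, -1.8, -38, 0, 0, 0, 0]
    - [0.2, -1.8, -38, 0, 0, 0, 0]
    - [0.2, -1, -38, 0, 0, 0, 0]
    - [0.2, -1, -24, 0, 0, 0, 0]
    - [0.2, 0, 0, 30, 0, 0, 0]
    - [0.2, 0, 0, 35, 0, 0, 0]
    - [0.2, 0, 0, 0, 0, 0, 0]
    - [0.2, 0, 0, 0, 0, 0, 0]
    - [0.2, 0, 0, 0, 0, 0, 0]

```text
clock: 17.17
eef_pos: [0.5272, -0.324, 0.1339]
tool_rot: [0.0, 1.0, 0.001, -0.001]
ft_force: [0.8, 0.5, -5.6]
grip_width: 0.0349
grasp_force: 61.5
```

Emit:
move_arm:
  deltas:
    - [0.2, -1, 0, 12, 0, 0, 0]
    - [0.2, 0, 0, 12, 0, 0, 0]
    - [0.2, 0, 0, 10, 0, 0, 0]
    - [0.2, 0, 0, 4, 0, 0, 0]
    - [0.2, 0, 0, 2, 0, 0, 0]
    - [0.2, 0, 0, 1, 0, 0, 0]
    - [0.2, 0, 0, 0, 0, 0, 0]
    - [0.2, 0, 0, 0, 0, 0, 0]

```text
clock: 17.83
eef_pos: [0.529, -0.3247, 0.0941]
tool_rot: [0.0, 1.0, -0.0, 0.001]
ft_force: [0.7, -0.1, -5.8]
grip_width: 0.0343
grasp_force: 61.7
```

Emit:
move_arm:
  deltas:
    - [0.2, 0, 0, 2, 0, 0, 0]
    - [0.2, 0, 0, 0, 0, 0, 0]
    - [0.9, 0, 0, 0, 0, 0, 0]
    - [0.9, 0, 0, 0, 0, 0, 0]
    - [0.9, 0, 0, 0, 0, 0, 0]
    - [0.9, 0, 0, 0, 0, 0, 0]
    - [0.9, 0, 0, -30, 0, 0, 0]
    - [0.9, 0, 0, -38, 0, 0, 0]
    - [0.9, 0, 0, -38, 0, 0, 0]
    - [0.9, 0, 0, -38, 0, 0, 0]

```text
clock: 18.67
eef_pos: [0.5283, -0.3243, 0.2372]
tool_rot: [0.0, 1.0, -0.0, 0.0]
ft_force: [1.4, -0.5, 0.2]
grip_width: 0.0765
grasp_force: 0.0
```

Emit:
move_arm:
  deltas:
    - [1, 0, 25, 0, 0, 0, 0]
    - [1, 0, 38, 0, 0, 0, 0]
    - [1, 0, 38, 0, 0, 0, 0]
    - [1, 0, 38, 0, 0, 0, 0]
    - [1, 0, 38, 0, 0, 0, 0]
    - [1, 0, 38, 0, 0, 0, 0]
    - [1, 0, 38, 0, 0, 0, 0]
    - [1, 0, 38, 0, 0, 0, 0]
    - [1, 0, 38, 0, 0, 0, 0]
    - [1, 0, 38, 0, 0, 0, 0]

```text
clock: 19.5
eef_pos: [0.5287, 0.0443, 0.236]
tool_rot: [0.001, 1.0, 0.0, 0.001]
ft_force: [0.3, -0.5, 0.0]
grip_width: 0.0854
grasp_force: 0.0
```

Emit:
move_arm:
  deltas:
    - [1, 0, 38, 0, 0, 0, 0]
    - [1, 0, 20, 0, 0, 0, 0]
    - [1, 0, 0, 0, 0, 0, 0]
    - [1, 0, 0, 0, 0, 0, 0]
    - [1, 0, 0, 0, 0, 0, 0]

```text
clock: 19.92
eef_pos: [0.5289, 0.1001, 0.2355]
tool_rot: [0.0, 1.0, -0.0, 0.0]
ft_force: [-0.4, -0.0, 1.0]
grip_width: 0.0851
grasp_force: 0.0
```

```bash
python3 look.py w6 .566,.0937
```

```text
[0.5289 0.1001 0.2355] vel 0.02 [ 5.e-04  1.e+00 -3.e-04  2.e-04] j6 0.19
(array([0.5665, 0.0926]), np.float64(0.9), 1684) delta mm [37.6 -7.5]
```

Emit:
move_arm:
  deltas:
    - [1, -37, -7.5, 0, 0, 0, 0]
    - [1, 0, 0, 30, 0, 0, 0]
    - [1, 0, 0, 35, 0, 0, 0]
    - [1, 0, 0, 35, 0, 0, 0]
    - [1, 0, 0, 35, 0, 0, 0]
    - [1, 0, 0, 20, 0, 0, 0]
    - [1, 0, 0, 0, 0, 0, 0]
    - [0.2, 0, 0, 0, 0, 0, 0]
    - [0.2, 0, 0, 0, 0, 0, 0]
    - [0.2, 0, 0, 0, 0, 0, 0]

```text
clock: 20.8
eef_pos: [0.5679, 0.0927, 0.0828]
tool_rot: [0.001, 1.0, 0.0, 0.002]
ft_force: [-0.6, 0.7, -0.3]
grip_width: 0.0516
grasp_force: 0.0
```

Emit:
move_arm:
  deltas:
    - [0.2, 0, 0, 0, 0, 0, 0]
    - [0.2, 0, 0, 0, 0, 0, 0]
    - [0.2, 0, 0, 0, 0, 0, 0]
    - [0.2, 0, 0, 0, 0, 0, 0]
    - [0.2, 0, 0, -20, 0, 0, 0]
    - [0.2, 0, 0, -30, 0, 0, 0]
    - [0.2, 0, 0, -35, 0, 0, 0]
    - [0.2, 0, 0, -35, 0, 0, 0]
    - [0.2, 0, 0, 0, 0, 0, 0]
    - [0.2, 0, 0, 0, 0, 0, 0]

```text
clock: 21.63
eef_pos: [0.5673, 0.0934, 0.2026]
tool_rot: [0.0, 1.0, 0.001, 0.003]
ft_force: [0.3, 0.2, -6.8]
grip_width: 0.0344
grasp_force: 61.2
```

Emit:
move_arm:
  deltas:
    - [0.2, 6, -20, 0, 0, 0, 0]
    - [0.2, 7.5, -36, 0, 0, 0, 0]
    - [0.2, 7.5, -36, 0, 0, 0, 0]
    - [0.2, 7.5, -36, 0, 0, 0, 0]
    - [0.2, 7.5, -36, 0, 0, 0, 0]
    - [0.2, 7.5, -36, 0, 0, 0, 0]
    - [0.2, 7.5, -36, 0, 0, 0, 0]
    - [0.2, 7.5, -36, 0, 0, 0, 0]
    - [0.2, 6, -36, 0, 0, 0, 0]
    - [0.2, 0, -18, 0, 0, 0, 0]

```text
clock: 22.47
eef_pos: [0.4978, -0.2361, 0.1974]
tool_rot: [0.002, 1.0, 0.0, -0.003]
ft_force: [0.1, 0.9, -5.7]
grip_width: 0.0346
grasp_force: 61.2
```

Emit:
move_arm:
  deltas:
    - [0.2, 0, 0, 0, 0, 0, 0]
    - [0.2, 0, 0, 30, 0, 0, 0]
    - [0.2, 0, 0, 35, 0, 0, 0]
    - [0.2, 0, 0, 0, 0, 0, 0]
    - [0.2, 0, 0, 0, 0, 0, 0]
    - [0.2, 0, 0, 0, 0, 0, 0]

```text
clock: 22.97
eef_pos: [0.5011, -0.2324, 0.1353]
tool_rot: [0.0, 1.0, 0.0, -0.001]
ft_force: [0.3, 0.2, -4.8]
grip_width: 0.0345
grasp_force: 61.3
```

Emit:
move_arm:
  deltas:
    - [0.2, -1.2, 0.5, 12, 0, 0, 0]
    - [0.2, 0, 0, 12, 0, 0, 0]
    - [0.2, 0, 0, 10, 0, 0, 0]
    - [0.2, 0, 0, 5, 0, 0, 0]
    - [0.2, 0, 0, 2, 0, 0, 0]
    - [0.2, 0, 0, 1, 0, 0, 0]
    - [0.2, 0, 0, 0, 0, 0, 0]
    - [0.2, 0, 0, 0, 0, 0, 0]

```text
clock: 23.63
eef_pos: [0.5028, -0.2327, 0.094]
tool_rot: [0.0, 1.0, -0.0, 0.001]
ft_force: [-0.5, 0.3, -5.6]
grip_width: 0.0343
grasp_force: 61.5
```

Emit:
move_arm:
  deltas:
    - [0.2, 0, 0, 1, 0, 0, 0]
    - [0.2, 0, 0, 0, 0, 0, 0]
    - [0.8, 0, 0, 0, 0, 0, 0]
    - [0.8, 0, 0, 0, 0, 0, 0]
    - [0.8, 0, 0, 0, 0, 0, 0]
    - [0.8, 0, 0, 0, 0, 0, 0]
    - [0.8, 0, 0, -30, 0, 0, 0]
    - [0.8, 0, 0, -38, 0, 0, 0]
    - [0.8, 0, 0, -38, 0, 0, 0]
    - [0.8, 0, 0, 0, 0, 0, 0]

```text
clock: 24.47
eef_pos: [0.5065, -0.2344, 0.2071]
tool_rot: [0.0, 1.0, -0.003, 0.007]
ft_force: [0.8, -1.1, 0.5]
grip_width: 0.0684
grasp_force: 0.0
```

Emit:
move_arm:
  deltas:
    - [0.35, 3, 30, 0, 0, 0, 0]
    - [0.35, 3, 38, 0, 0, 0, 0]
    - [0.35, 3, 38, 0, 0, 0, 0]
    - [0.35, 3, 38, 0, 0, 0, 0]
    - [0.35, 3, 38, 0, 0, 0, 0]
    - [0.35, 3, 38, 0, 0, 0, 0]
    - [0.35, 3, 38, 0, 0, 0, 0]
    - [0.35, 3, 38, 0, 0, 0, 0]
    - [0.35, 0, 15, 0, 0, 0, -7]
    - [0.35, 0, 0, 0, 0, 0, -7]

```text
clock: 25.3
eef_pos: [0.4785, 0.0822, 0.1987]
tool_rot: [-0.127, 0.992, 0.001, 0.001]
ft_force: [0.0, -0.6, 0.7]
grip_width: 0.0297
grasp_force: 0.0
```

Emit:
move_arm:
  deltas:
    - [0.35, 0, 0, 0, 0, 0, -7]
    - [0.35, 0, 0, 0, 0, 0, -7]
    - [0.35, 0, 0, 0, 0, 0, -7]
    - [0.35, 0, 0, 0, 0, 0, -7]
    - [0.35, 0, 0, 0, 0, 0, 0]
    - [0.35, 0, 0, 0, 0, 0, 0]
    - [0.35, 0, 0, 0, 0, 0, 0]

```text
clock: 25.88
eef_pos: [0.4787, 0.0786, 0.1984]
tool_rot: [-0.357, 0.934, -0.0, 0.0]
ft_force: [-0.6, -0.7, 0.1]
grip_width: 0.0297
grasp_force: 0.0
```

```bash
cat > peg.py <<'E'
from h import *
import sys
o=bot.get_obs(); e=o["eef_pos"]; c=cal("wrist"); im=bot.camera("wrist"); Rt=R.from_quat(o["tool_rot"]).as_matrix()
print(e.round(4),"vel",np.abs(o["joint_vel"]).max().round(2),"yaw y",np.degrees(np.arctan2(Rt[1,1],Rt[0,1])).round(1))
C=np.array([.612,.1895]); h=cv2.cvtColor(im,cv2.COLOR_BGR2HSV)
# dark pegs: find the tray angle that puts the six peg shafts on the darkest reddish pixels
dark=((h[...,2]<75)&((h[...,0]<12)|(h[...,0]>170))&(h[...,1]>80)).astype(float); dark=cv2.GaussianBlur(dark,(0,0),2)
best=[]
for a in np.arange(0,60,.5):
    t=np.radians(a+60*np.arange(6)); P=np.array([[C[0]+.173*np.cos(u),C[1]+.173*np.sin(u),z] for u in t for z in np.linspace(.04,.11,8)])
    p=np.round(proj(c,P)).astype(int); ok=(p[:,0]>=0)&(p[:,0]<640)&(p[:,1]>=0)&(p[:,1]<400)
    best.append((dark[p[ok,1],p[ok,0]].sum(),a))
best.sort(); s,a=best[-1]; print("pegs at",a,"+60k score",round(s,1),[b for b in best[-4:]])
for k in range(6):
    u=np.radians(a+60*k); q=C+.173*np.array([np.cos(u),np.sin(u)]); d=Rt.T@np.array([*(q-e[:2]),0])*1000
    if abs(d[0])<60 and abs(d[1])<60: print(a+60*k,q.round(4),"tool delta mm",d.round(1))
cv2.imwrite(f"pics/{sys.argv[1]}.png",im)
E
python3 peg.py w7
```

```text
[0.4787 0.0786 0.1984] vel 0.01 yaw y 131.8
pegs at 41.0 +60k score 17.5 [(np.float64(17.40762634828466), np.float64(40.5)), (np.float64(17.510561964057803), np.float64(40.0)), (np.float64(17.531797633520338), np.float64(39.5)), (np.float64(17.547097083404573), np.float64(41.0))]
221.0 [0.4814 0.076 ] tool delta mm [-0.3 -3.7  0. ]
```

View pics/w7.png

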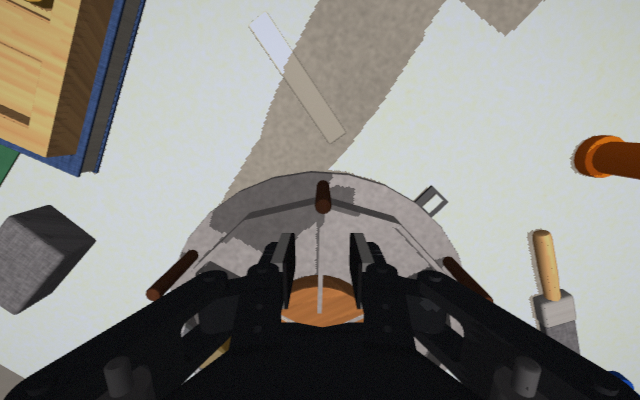

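Emit:
move_arm:
  deltas:
    - [0.35, 0, -3, 0, 0, 0, 0]
    - [0.35, 0, 0, 30, 0, 0, 0]
    - [0.35, 0, 0, 30, 0, 0, 0]
    - [0.35, 0, 0, 30, 0, 0, 0]
    - [0.35, 0, 0, 23, 0, 0, 0]
    - [0.35, 0, 0, 0, 0, 0, 0]
    - [0.35, -0.1, 6, 0, 0, 0, 2]
    - [0.35, -0.2, 9, 0, 0, 0, 3]
    - [0.35, -0.4, 12.1, 0, 0, 0, 4]
    - [0.35, -0.4, 12.1, 0, 0, 0, 4]

```text
clock: 26.77
eef_pos: [0.459, 0.1078, 0.0867]
tool_rot: [-0.247, 0.969, -0.001, 0.001]
ft_force: [1.1, -1.4, -1.5]
grip_width: 0.0299
grasp_force: 0.9
```

Emit:
move_arm:
  deltas:
    - [0.35, -0.4, 12.1, 0, 0, 0, 4]
    - [0.35, -0.4, 12.1, 0, 0, 0, 4]
    - [0.35, -0.4, 12.1, 0, 0, 0, 4]
    - [0.35, -0.4, 12.1, 0, 0, 0, 4]
    - [0.35, -0.4, 12.1, 0, 0, 0, 4]
    - [0.35, -0.4, 12.1, 0, 0, 0, 4]
    - [0.35, -0.4, 12.1, 0, 0, 0, 4]
    - [0.35, -0.4, 12.1, 0, 0, 0, 4]
    - [0.35, -0.4, 12.1, 0, 0, 0, 4]
    - [0.35, -0.4, 12.1, 0, 0, 0, 4]

```text
clock: 27.6
eef_pos: [0.4406, 0.2257, 0.0871]
tool_rot: [0.099, 0.995, -0.0, 0.002]
ft_force: [0.5, -2.1, 1.6]
grip_width: 0.0297
grasp_force: 0.9
```

Emit:
move_arm:
  deltas:
    - [0.35, -0.4, 12.1, 0, 0, 0, 4]
    - [0.35, -0.4, 12.1, 0, 0, 0, 4]
    - [0.35, -0.4, 12.1, 0, 0, 0, 4]
    - [0.35, -0.4, 12.1, 0, 0, 0, 4]
    - [0.35, -0.4, 12.1, 0, 0, 0, 4]
    - [0.35, -0.4, 12.1, 0, 0, 0, 4]
    - [0.35, -0.4, 12.1, 0, 0, 0, 4]
    - [0.35, -0.4, 12.1, 0, 0, 0, 4]
    - [0.35, -0.4, 12.1, 0, 0, 0, 4]
    - [0.35, -0.4, 12.1, 0, 0, 0, 4]

```text
clock: 28.43
eef_pos: [0.501, 0.3271, 0.0868]
tool_rot: [0.433, 0.901, -0.0, 0.001]
ft_force: [-1.8, -2.5, 0.1]
grip_width: 0.0299
grasp_force: 0.9
```

Emit:
move_arm:
  deltas:
    - [0.35, -1.4, 12.1, 0, 0, 0, 4]
    - [0.35, -1.4, 12.1, 0, 0, 0, 4]
    - [0.35, -1.4, 12.1, 0, 0, 0, 4]
    - [0.35, -0.4, 12.1, 0, 0, 0, 4]
    - [0.35, -0.4, 12.1, 0, 0, 0, 4]
    - [0.35, -0.2, 9, 0, 0, 0, 3]
    - [0.35, 0, 6, 0, 0, 0, 2]
    - [0.35, 0, 0, 0, 0, 0, 0]
    - [0.35, 0, 0, 0, 0, 0, 0]
    - [0.35, 0, -6, 0, 0, 0, 0]

```text
clock: 29.27
eef_pos: [0.5639, 0.357, 0.0861]
tool_rot: [0.616, 0.788, 0.001, 0.0]
ft_force: [0.3, 0.4, 0.8]
grip_width: 0.0299
grasp_force: 0.0
```

Emit:
move_arm:
  deltas:
    - [0.35, 0, 0, 0, 0, 0, 0]
    - [0.35, 0, 0, -38, 0, 0, 0]
    - [0.35, 0, 0, -38, 0, 0, 0]
    - [0.35, 0, 0, -38, 0, 0, 0]
    - [1, 0, 0, -38, 0, 0, -6.75]
    - [1, 0, 0, 0, 0, 0, -6.75]
    - [1, 0, 0, 0, 0, 0, -6.75]
    - [1, 0, 0, 0, 0, 0, -6.75]
    - [1, 0, 0, 0, 0, 0, -6.75]
    - [1, 0, 0, 0, 0, 0, -6.75]

```text
clock: 30.1
eef_pos: [0.5624, 0.3567, 0.2378]
tool_rot: [0.302, 0.953, 0.0, 0.0]
ft_force: [-1.1, 0.1, 0.3]
grip_width: 0.0854
grasp_force: 0.0
```

Emit:
move_arm:
  deltas:
    - [1, 0, 0, 0, 0, 0, -6.75]
    - [1, 0, 0, 0, 0, 0, -6.75]
    - [1, 0, 0, 0, 0, 0, -6.75]
    - [1, 0, 0, 0, 0, 0, -6.75]
    - [1, 0, 0, 0, 0, 0, -6.75]
    - [1, 0, 0, 0, 0, 0, -6.75]
    - [1, 0, 0, 0, 0, 0, 0]
    - [1, 0, 0, 0, 0, 0, 0]

```text
clock: 30.77
eef_pos: [0.5626, 0.3568, 0.2376]
tool_rot: [-0.042, 0.999, 0.0, -0.0]
ft_force: [0.2, 0.1, -0.2]
grip_width: 0.0854
grasp_force: 0.0
```

Emit:
move_arm:
  deltas:
    - [1, 0, 0, 0, 0, 0, 4.8]
    - [1, 10, -36, 0, 0, 0, 0]
    - [1, 10, -36, 0, 0, 0, 0]
    - [1, 10, -36, 0, 0, 0, 0]
    - [1, 10, -36, 0, 0, 0, 0]
    - [1, 10, -36, 0, 0, 0, 0]
    - [1, 10, -36, 0, 0, 0, 0]
    - [1, 0, 0, 0, 0, 0, 0]
    - [1, 0, 0, 0, 0, 0, 0]
    - [1, 0, 0, 0, 0, 0, 0]

```text
clock: 31.6
eef_pos: [0.5039, 0.1409, 0.2378]
tool_rot: [-0.0, 1.0, 0.0, 0.001]
ft_force: [0.7, 1.2, 0.6]
grip_width: 0.0854
grasp_force: 0.0
```

```bash
python3 look.py w8 .504,.171
```

```text
[0.5039 0.1409 0.2378] vel 0.02 [-3.e-04  1.e+00  4.e-04  6.e-04] j6 0.27
(array([0.5022, 0.1734]), np.float64(0.9), 1604) delta mm [-1.7 32.5]
```

View pics/w8.png

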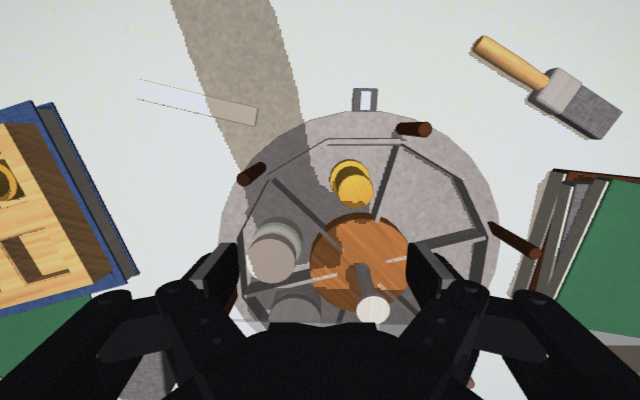

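Emit:
move_arm:
  deltas:
    - [1, 1.5, 32.5, 0, 0, 0, 0]
    - [1, 0, 0, 30, 0, 0, 0]
    - [1, 0, 0, 35, 0, 0, 0]
    - [1, 0, 0, 35, 0, 0, 0]
    - [1, 0, 0, 35, 0, 0, 0]
    - [1, 0, 0, 23, 0, 0, 0]
    - [1, 0, 0, 0, 0, 0, 0]
    - [0.2, 0, 0, 0, 0, 0, 0]
    - [0.2, 0, 0, 0, 0, 0, 0]
    - [0.2, 0, 0, 0, 0, 0, 0]

```text
clock: 32.48
eef_pos: [0.504, 0.1743, 0.0815]
tool_rot: [-0.002, 1.0, 0.001, 0.002]
ft_force: [0.2, 0.1, -0.0]
grip_width: 0.0514
grasp_force: 0.0
```

Emit:
move_arm:
  deltas:
    - [0.2, 0, 0, 0, 0, 0, 0]
    - [0.2, 0, 0, 0, 0, 0, 0]
    - [0.2, 0, 0, 0, 0, 0, 0]
    - [0.2, 0, 0, 0, 0, 0, 0]
    - [0.2, 0, 0, -20, 0, 0, 0]
    - [0.2, 0, 0, -30, 0, 0, 0]
    - [0.2, 0, 0, -35, 0, 0, 0]
    - [0.2, 0, 0, -35, 0, 0, 0]
    - [0.2, 0, 0, 0, 0, 0, 0]
    - [0.2, 0, 0, 0, 0, 0, 0]

```text
clock: 33.32
eef_pos: [0.5034, 0.1735, 0.2015]
tool_rot: [-0.001, 1.0, 0.001, 0.002]
ft_force: [-1.2, 0.7, -5.4]
grip_width: 0.0347
grasp_force: 61.1
```

Emit:
move_arm:
  deltas:
    - [0.2, -5, -20, 0, 0, 0, 0]
    - [0.2, -9, -37, 0, 0, 0, 0]
    - [0.2, -9, -37, 0, 0, 0, 0]
    - [0.2, -9, -37, 0, 0, 0, 0]
    - [0.2, -9, -37, 0, 0, 0, 0]
    - [0.2, -9, -37, 0, 0, 0, 0]
    - [0.2, -9, -37, 0, 0, 0, 0]
    - [0.2, -9, -37, 0, 0, 0, 0]
    - [0.2, -9, -37, 0, 0, 0, 0]
    - [0.2, -9, -37, 0, 0, 0, 0]

```text
clock: 34.15
eef_pos: [0.5873, -0.181, 0.1961]
tool_rot: [-0.001, 1.0, 0.001, -0.003]
ft_force: [0.4, 1.2, -4.9]
grip_width: 0.0344
grasp_force: 61.1
```

Emit:
move_arm:
  deltas:
    - [0.2, -5.5, -26, 0, 0, 0, 0]
    - [0.2, 0, 0, 0, 0, 0, 0]
    - [0.2, 0, 0, 30, 0, 0, 0]
    - [0.2, 0, 0, 35, 0, 0, 0]
    - [0.2, 0, 0, 0, 0, 0, 0]
    - [0.2, 0, 0, 0, 0, 0, 0]
    - [0.2, 0, 0, 0, 0, 0, 0]

```text
clock: 34.73
eef_pos: [0.5943, -0.2052, 0.1341]
tool_rot: [-0.001, 1.0, 0.0, -0.001]
ft_force: [0.6, 0.2, -3.6]
grip_width: 0.0342
grasp_force: 61.2
```

Emit:
move_arm:
  deltas:
    - [0.2, 0, 0, 12, 0, 0, 0]
    - [0.2, 0, 0, 12, 0, 0, 0]
    - [0.2, 0, 0, 10, 0, 0, 0]
    - [0.2, 0, 0, 5, 0, 0, 0]
    - [0.2, 0, 0, 2, 0, 0, 0]
    - [0.2, 0, 0, 0, 0, 0, 0]
    - [0.2, 0, 0, 0, 0, 0, 0]

```text
clock: 35.32
eef_pos: [0.5951, -0.2057, 0.0942]
tool_rot: [-0.001, 1.0, -0.0, 0.001]
ft_force: [-0.0, -0.2, -4.7]
grip_width: 0.0346
grasp_force: 61.3
```

Emit:
move_arm:
  deltas:
    - [0.2, 0, 0, 1, 0, 0, 0]
    - [0.2, 0, 0, 0, 0, 0, 0]
    - [0.8, 0, 0, 0, 0, 0, 0]
    - [0.8, 0, 0, 0, 0, 0, 0]
    - [0.8, 0, 0, 0, 0, 0, 0]
    - [0.8, 0, 0, 0, 0, 0, 0]
    - [0.8, 0, 0, -30, 0, 0, 0]
    - [0.8, 0, 0, -38, 0, 0, 0]
    - [0.8, 0, 0, -38, 0, 0, 0]
    - [0.8, 0, 0, 0, 0, 0, 0]

```text
clock: 36.15
eef_pos: [0.5988, -0.2071, 0.2082]
tool_rot: [-0.001, 1.0, -0.003, 0.008]
ft_force: [1.3, 0.0, 1.9]
grip_width: 0.0682
grasp_force: 0.0
```

Emit:
move_arm:
  deltas:
    - [0.35, 13.5, 34, 0, 0, 0, 0]
    - [0.35, 13.5, 34, 0, 0, 0, 0]
    - [0.35, 13.5, 34, 0, 0, 0, 0]
    - [0.35, 13.5, 34, 0, 0, 0, 0]
    - [0.35, 13.5, 34, 0, 0, 0, 0]
    - [0.35, 13.5, 34, 0, 0, 0, 0]
    - [0.35, 13.5, 34, 0, 0, 0, 0]
    - [0.35, 13.5, 34, 0, 0, 0, 0]
    - [0.35, 0, 0, 0, 0, 0, -6.6]
    - [0.35, 0, 0, 0, 0, 0, -6.6]

```text
clock: 36.98
eef_pos: [0.4853, 0.0684, 0.199]
tool_rot: [-0.121, 0.993, 0.0, 0.001]
ft_force: [0.8, -0.0, -0.7]
grip_width: 0.0298
grasp_force: 0.0
```

Emit:
move_arm:
  deltas:
    - [0.35, 0, 0, 0, 0, 0, -6.6]
    - [0.35, 0, 0, 0, 0, 0, -6.6]
    - [0.35, 0, 0, 0, 0, 0, -6.6]
    - [0.35, 0, 0, 0, 0, 0, -6.6]
    - [0.35, 0, 0, 0, 0, 0, -6.6]
    - [0.35, 0, 0, 0, 0, 0, 0]
    - [0.35, 0, 0, 0, 0, 0, 0]
    - [0.35, 0, 0, 0, 0, 0, 0]

```text
clock: 37.65
eef_pos: [0.486, 0.0661, 0.1985]
tool_rot: [-0.392, 0.92, -0.0, 0.0]
ft_force: [0.1, -0.3, -0.5]
grip_width: 0.0299
grasp_force: 0.0
```

```bash
python3 peg.py w9
python3 - <<'E'
from h import *
c=cal("top"); im=bot.camera("top"); cv2.imwrite("pics/top1.png",im)
for q,z in (("jar_centre",.09),("tin_centre",.07)):
    for o in bot.outline_of(q,"top"):
        p=ray(c,cen(o["pixels"]),z)[0,:2]; d=p-[.612,.1895]; print(q,round(o["conf"],2),p.round(3),np.hypot(*d).round(3),np.degrees(np.arctan2(d[1],d[0])).round(1))
for p in((.5285,-.3245),(.621,-.2975),(.5025,-.232),(.595,-.2055)): print(p,fitw(c,im,p,.042))
cv2.imwrite("pics/top1c.png",cv2.resize(im[120:250,215:450],None,fx=3.4,fy=3.4,interpolation=cv2.INTER_CUBIC))
E
```

```text
[0.486  0.0661 0.1985] vel 0.01 yaw y 136.2
pegs at 45.5 +60k score 17.1 [(np.float64(16.934914537237738), np.float64(46.0)), (np.float64(16.98984508923992), np.float64(44.5)), (np.float64(17.106405275732477), np.float64(45.0)), (np.float64(17.136067955093548), np.float64(45.5))]
225.5 [0.4907 0.0661] tool delta mm [-3.3 -3.5  0. ]
(0.5285, -0.3245) (array([ 0.5286, -0.3239]), np.float64(0.24), 908)
(0.621, -0.2975) (array([ 0.6168, -0.3009]), np.float64(0.21), 1028)
(0.5025, -0.232) (array([ 0.5066, -0.2329]), np.float64(0.23), 891)
(0.595, -0.2055) (array([ 0.5922, -0.208 ]), np.float64(0.23), 875)
```

View pics/w9.png

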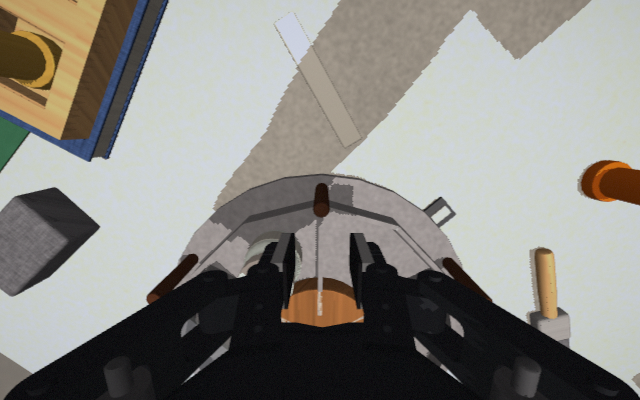

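View pics/top1c.png

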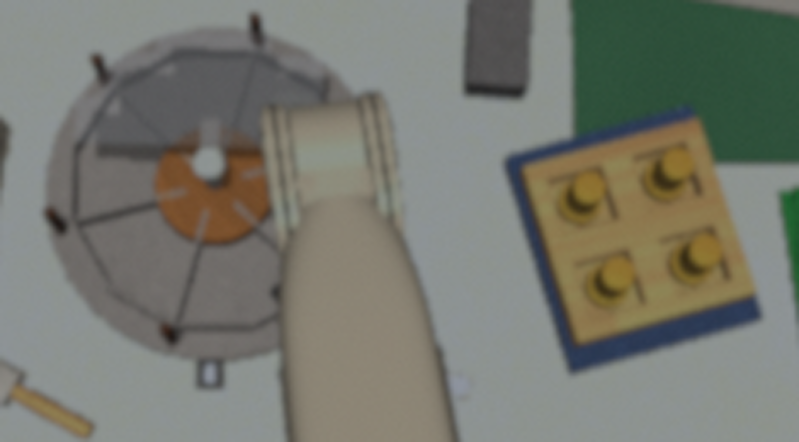

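Emit:
move_arm:
  deltas:
    - [0.35, -3, -3.5, 0, 0, 0, 0]
    - [0.35, 0, 0, 30, 0, 0, 0]
    - [0.35, 0, 0, 30, 0, 0, 0]
    - [0.35, 0, 0, 30, 0, 0, 0]
    - [0.35, 0, 0, 23, 0, 0, 0]
    - [0.35, 0, 0, 0, 0, 0, 0]
    - [0.35, -0.1, 6, 0, 0, 0, 2]
    - [0.35, -0.2, 9, 0, 0, 0, 3]
    - [0.35, -0.4, 12.1, 0, 0, 0, 4]
    - [0.35, -0.4, 12.1, 0, 0, 0, 4]

```text
clock: 38.68
eef_pos: [0.4665, 0.0957, 0.0866]
tool_rot: [-0.285, 0.959, -0.001, 0.001]
ft_force: [1.8, -1.3, -1.7]
grip_width: 0.0298
grasp_force: 0.9
```

Emit:
move_arm:
  deltas:
    - [0.35, -0.4, 12.1, 0, 0, 0, 4]
    - [0.35, -0.4, 12.1, 0, 0, 0, 4]
    - [0.35, -0.4, 12.1, 0, 0, 0, 4]
    - [0.35, -0.4, 12.1, 0, 0, 0, 4]
    - [0.35, -0.4, 12.1, 0, 0, 0, 4]
    - [0.35, -0.4, 12.1, 0, 0, 0, 4]
    - [0.35, -0.4, 12.1, 0, 0, 0, 4]
    - [0.35, -0.4, 12.1, 0, 0, 0, 4]
    - [0.35, -0.4, 12.1, 0, 0, 0, 4]
    - [0.35, -0.4, 12.1, 0, 0, 0, 4]

```text
clock: 39.52
eef_pos: [0.4391, 0.2118, 0.087]
tool_rot: [0.06, 0.998, -0.0, 0.001]
ft_force: [1.5, -2.6, -0.9]
grip_width: 0.0302
grasp_force: 0.9
```

Emit:
move_arm:
  deltas:
    - [0.35, -0.8, 12.1, 0, 0, 0, 4]
    - [0.35, -0.8, 12.1, 0, 0, 0, 4]
    - [0.35, -0.4, 12.1, 0, 0, 0, 4]
    - [0.35, -0.4, 12.1, 0, 0, 0, 4]
    - [0.35, -0.4, 12.1, 0, 0, 0, 4]
    - [0.35, -0.2, 9, 0, 0, 0, 3]
    - [0.35, -0.2, 9, 0, 0, 0, 3]
    - [0.35, 0, 6, 0, 0, 0, 2]
    - [0.35, 0, 0, 0, 0, 0, 0]
    - [0.35, 0, 0, 0, 0, 0, 0]

```text
clock: 40.35
eef_pos: [0.4685, 0.2902, 0.0864]
tool_rot: [0.297, 0.955, 0.001, 0.001]
ft_force: [-0.5, 0.6, 0.3]
grip_width: 0.0299
grasp_force: 0.0
```

Emit:
move_arm:
  deltas:
    - [0.35, 0, -5, 0, 0, 0, 0]
    - [0.35, 0, 0, 0, 0, 0, 0]
    - [0.35, 0, 0, -38, 0, 0, 0]
    - [0.35, 0, 0, -38, 0, 0, 0]
    - [0.35, 0, 0, -38, 0, 0, 0]
    - [0.35, 38, 0, 0, 0, 0, 0]
    - [0.35, 38, 0, 0, 0, 0, 0]
    - [0.35, 38, 0, 0, 0, 0, 0]
    - [0.35, 38, 0, 0, 0, 0, 0]
    - [0.35, 0, 0, 0, 0, 0, 0]

```text
clock: 41.18
eef_pos: [0.3348, 0.3742, 0.1997]
tool_rot: [0.294, 0.956, 0.0, -0.001]
ft_force: [-0.2, -0.9, -0.5]
grip_width: 0.03
grasp_force: 0.0
```

Run:
```python
from h import *
c=cal("top"); im=bot.camera("top"); F=np.array([.612,.1895])+.11*np.array([np.cos(np.radians(178.1)),np.sin(np.radians(178.1))])
for q,z in (("jar_centre",.09),("tin_centre",.07)):
    for o in bot.outline_of(q,"top"):
        if o["conf"]<.3: continue
        p=ray(c,cen(o["pixels"]),z)[0,:2]; print(q,round(o["conf"],2),p.round(3),"to front",np.hypot(*(p-F)).round(3))
cv2.imwrite("pics/top2c.png",cv2.resize(im[110:250,165:400],None,fx=3.4,fy=3.4,interpolation=cv2.INTER_CUBIC))
```

```text
jar_centre 0.62 [0.493 0.199] to front 0.011
tin_centre 0.79 [0.534 0.11 ] to front 0.089
```

View pics/top2c.png

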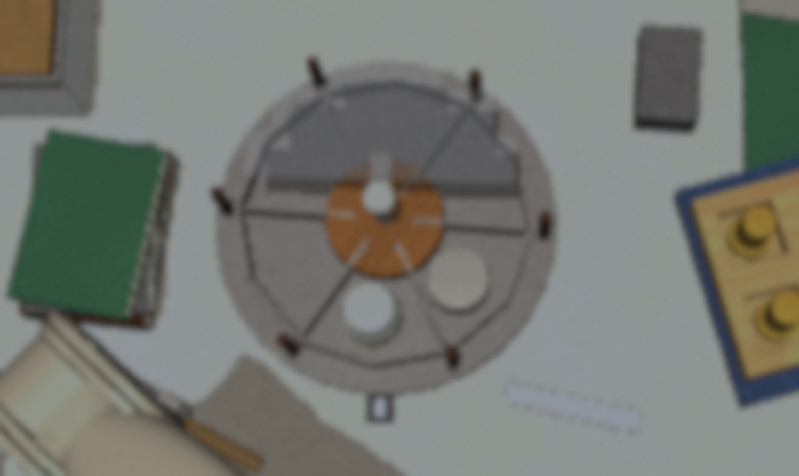

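Run:
```python
from h import *
a=cv2.imread("pics/top1.png")[150:235,360:440]; b=bot.camera("top")[150:235,360:440]
d=cv2.absdiff(a,b).max(2); n=(d>40).sum(); print("changed px",n)
if n<25: print(bot.job_done())
```

```text
changed px 0
the job is handed in; nothing more can be done
None
```

All four brass weights stand in separate pockets of the pressing board, and the paste jar faces the front (measured about 11 mm from the front point). The jar and tin are still standing in their bays, I saw nothing else on the bench disturbed, and the job is handed in; the hand-in call returned no verdict.

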